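# Load the orbital shaker

## Robot

A 6-joint arm with a two-finger parallel gripper is mounted at the origin on the work surface. World frame = base frame: x ahead of the robot, y to its left, z up, the work surface at z = 0. Lengths are in m, angles in rad, forces in N, time in s.
With the tool pointing down it reaches from about 0.25 to 0.725 m from the base axis. Payload 4 kg.
Tool frame: the origin (TCP) lies midway between the tips of the shut fingers; the grasp point (between the pads) lies 19 mm behind it; z points along the fingers, x is the direction in which the jaws open and shut, and the axes are right-handed (so a half turn about z gives the same grasp; the last joint's range is limited). The gripper opens to 85 mm and grips with 20 to 120 N. Pads are 22 mm wide; open, the fingers measure 114 mm over their backs; the gripper's body (76 mm by 85 mm) begins 54 mm behind the grasp point. The pads swing forward as they close: fully open they stand 13 mm farther back than shut.
Start: joints at [-1.259, 0.241, 0.005, 1.335, 0, 1.571], TCP at [0.153, -0.476, 0.231] pointing down, gripper open.
Joint ranges: [-2.72, 2.72], [-1.05, 1.87], [-1.09, 1.28], [-1.99, 2.15], [-1.42, 1.44], [-3.14, 3.14]. Speed limits (rad/s): [2.79, 2.79, 3.14, 3.14, 3.14, 3.14].

## Interface

Orientations are given as a unit quaternion [x, y, z, w].
In Python, from workcell import bot gives the robot as it stands.
- The arm moves only by the tool drive_tool, never from a script. Its argument "rows" is text: rows parted by semicolons, each of 5 numbers parted by spaces: the finger opening in mm, from 0 to 85.4, then the shift along the tool's x, y, z in mm, then the turn about the tool's z in rad. A call has 1 to 12 rows; each row shifts and turns the commanded pose from where the row before left it, along the tool's axes as they then stand; what a row does not reach is not made up. A row lasts 1/10 s, in which the tool goes at most 50 mm and 8.59 degrees, less where a joint would pass 70% of its speed; a pose out of reach is approached as far as the arm can. A call is refused whole if a number of a shift passes 50 or a number of a turn 0.15, either way. A call with a gripper value outside its range is refused whole. The fingers move at their own pace and stop on an object; the grip force is fixed at half the most. Time passes only in rows, so rows that do not move let the fingers close. It gives the time, the measured TCP pose, the force and the opening at its end, in the units of the state.
- bot.get_obs(): the state, without advancing time (a new reading comes with each control period).
- bot.camera(name): name is "scene" or "top" or "wrist"; returns a dict with "image" (480x640x3 uint8, red, green, blue), "vertical_fov" (degrees; the focal length in pixels is half the picture's height over the tangent of half this angle, whatever the lens; pixels are square), "cx", "cy" (the principal point, pixels), "R" (3x3) and "t" (3): a world point X has camera coordinates R X + t; the wrist camera has in their place "tool_from_camera" (4x4, takes a point from camera to tool coordinates, whose origin is the TCP and whose axes are the tool frame's). Camera axes: x right, y down, z forward; pixel columns grow to the right and rows downward; lengths in m; the calibration is good to about 2 mm. A picture is of the moment at which its call begins: read the wrist's pose just before it. There is no depth.
- bot.job_done(): hands the job in, once; it reports no verdict.
The state is a dict: "clock": time; "joint_pos": joint angles; "joint_vel": joint speeds; "tau": joint torques, N m; "eef_pos": TCP position; "tool_rot": TCP orientation; "ft_force": force on the tool from outside, world axes, zero at the start; "ft_torque": the same for the moment, N m; "grip_width": finger opening in m.
Only numpy, scipy, OpenCV 4.12 (cv2) and the standard library are available. Lean on these libraries where they do the work, as an engineer would, in place of code of your own. Each camera call takes 0.05 s, during which the arm holds its last target. There are 200 camera calls.

## Task

Load the shaker: carry the three conical flasks and the square bottle from the bench to the platform and lower each into the clamp of its own size and shape, without dropping it in, so that it stands upright and fully home on the clamp's foot plate. Leave the bench timer that lies among the vessels where it is.

Things in the scene. Friction and masses are not known exactly. Their poses are not given: they have to be found in the camera images.
- flask_small_mid (a point): Loose small conical culture flask of milky plastic with a blue screw cap, standing on the bench: base 51 mm across, 90 mm tall, cap 32 mm across. The point lies on its axis half-way up, 45 mm above its underside; z up the axis. Blue cap 24 mm tall at the very top with a narrower neck for 16 mm below it: grip it there, about 33 mm above this point (12 mm below the top of the cap).
- flask_medium_mid (a point): Loose medium conical culture flask of milky plastic with a blue screw cap, standing on the bench: base 67 mm across, 115 mm tall, cap 38 mm across. The point lies on its axis half-way up, 57.5 mm above its underside; z up the axis. Blue cap 24 mm tall at the very top with a narrower neck for 16 mm below it: grip it there, about 45.5 mm above this point (12 mm below the top of the cap).
- flask_large_mid (a point): Loose large conical culture flask of milky plastic with a blue screw cap, standing on the bench: base 83 mm across, 145 mm tall, cap 43 mm across. The point lies on its axis half-way up, 72.5 mm above its underside; z up the axis. Blue cap 24 mm tall at the very top with a narrower neck for 16 mm below it: grip it there, about 60.5 mm above this point (12 mm below the top of the cap).
- square_bottle_mid (a point): Loose square culture bottle of milky plastic with a blue screw cap, standing on the bench: body 52 mm square and 62 mm tall with a round neck above, 105 mm tall in all, cap 38 mm across. The point lies on its axis half-way up, 52.5 mm above its underside; z up the axis; x and y square to its flat sides. Blue cap 24 mm tall at the very top with a narrower neck for 16 mm below it: grip it there, about 40.5 mm above this point (12 mm below the top of the cap).
- clamp_small: Round steel flask clamp for the small flask: round foot plate and four narrow upright fingers, 58 mm between opposite fingers (51 mm flask base); finger tips flare outwards and end 35 mm above its underside. Fixed on the shaker's platform. Origin: centre of its underside, on the platform; z up. A vessel that is home stands on the 3 mm foot plate, about 3.5 mm free all round.
- clamp_medium: Round steel flask clamp for the medium flask: as the small one, but 74 mm between opposite fingers (67 mm flask base). Fixed on the shaker's platform. Origin: centre of its underside, on the platform; z up. A vessel that is home stands on the 3 mm foot plate, about 3.5 mm free all round.
- clamp_large: Round steel flask clamp for the large flask: as the small one, but 90 mm between opposite fingers (83 mm flask base) and 39 mm tall. Fixed on the shaker's platform. Origin: centre of its underside, on the platform; z up. A vessel that is home stands on the 3 mm foot plate, about 3.5 mm free all round.
- clamp_square: Square steel clamp for the square bottle: square foot plate and four wide flat walls with flared tips, 59 mm between opposite walls (52 mm bottle), 35 mm tall; its x and y axes are square to the walls. Fixed on the shaker's platform. Origin: centre of its underside, on the platform; z up. A vessel that is home stands on the 3 mm foot plate, about 3.5 mm free all round.
- shaker: Orbital shaker, switched off and standing still: white housing with a control console on the robot's side and on top a 320 x 320 mm dark grey platform that carries the four clamps. Origin: centre of its underside on the bench; the platform's upper face is 85 mm above the bench; x points away from the console.
- timer: White bench timer with a small display, 50 x 50 mm, 14 mm tall, lying loose on the bench among the flasks. Origin: centre of its underside; z up. Not to be moved.
There are look-alikes about, which are no part of the job. Leave any red look-alike of the part that bears flask_small_mid alone.

How it is judged:
By the outcome, as a careful person would: the job done as asked, in the order asked, and still so for the second after the job is handed in, with the robot touching nothing.
It also fails if it takes over 122 s, if anything falls off the work surface, if the arm or the gripper's body presses on something with over 40 N, if the wrist force passes 120 N, or if a joint passes its speed limit or range.

## Working session

There is one attempt and no reset: what is moved stays moved. The work goes in short steps, Python scripts to look and compute and a tool call to move; the robot and the scene stay as the last step left them, time stands still between calls to the robot, and variables do not carry over. Pictures are saved under pics/ and viewed, about 12 in all and at most 16, crops included, and the job is handed in when it is done.

Besides the shell and the picture viewer there is one more tool, called after "Emit:" as name(argument=value, ...) on one line, values as JSON. drive_tool: Moves the arm, as the interface text tells. Its arguments: {"type":"object","properties":{"rows":{"type":"string"}},"required":["rows"]}

```bash
mkdir -p pics; ls
python3 - <<'E'
from workcell import bot
import cv2,numpy as np,pickle
o=bot.get_obs();print({k:np.round(v,3) for k,v in o.items()})
d={}
for n in("scene","top"):
    c=bot.camera(n);d[n]=c;cv2.imwrite(f"pics/{n}0.png",c["image"][:,:,::-1])
    print(n,c["vertical_fov"],c["cx"],c["cy"],np.round(-c["R"].T@c["t"],3),np.round(c["R"],2).tolist())
pickle.dump(d,open("c0.pkl","wb"))
E
```

```text
pics
{'clock': np.float64(0.0), 'joint_pos': array([-1.259,  0.241,  0.004,  1.335,  0.   ,  1.571]), 'joint_vel': array([-0.   , -0.   ,  0.001,  0.002,  0.001,  0.   ]), 'tau': array([-0.0000e+00, -3.7232e+01,  2.5241e+01,  1.7000e-02,  0.0000e+00,
        0.0000e+00]), 'eef_pos': array([ 0.153, -0.475,  0.23 ]), 'tool_rot': array([ 0.808, -0.589, -0.001, -0.001]), 'ft_force': array([ 0.337,  0.795, -0.194]), 'ft_torque': array([-0.035, -0.027,  0.   ]), 'grip_width': np.float64(0.085)}
scene 56.44463877053121 318.17330871360144 231.49258651012315 [0.853 0.58  0.569] [[-0.89, 0.46, 0.03], [0.24, 0.51, -0.82], [-0.39, -0.72, -0.57]]
top 45.564875510087354 313.3463471533806 239.92014748740624 [ 0.38  -0.018  0.986] [[-0.01, -1.0, 0.04], [-0.99, 0.0, -0.17], [0.17, -0.04, -0.99]]
```

View pics/scene0.png

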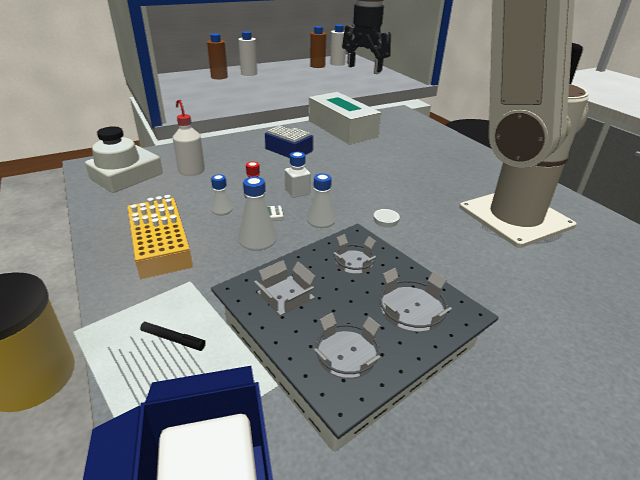

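View pics/top0.png

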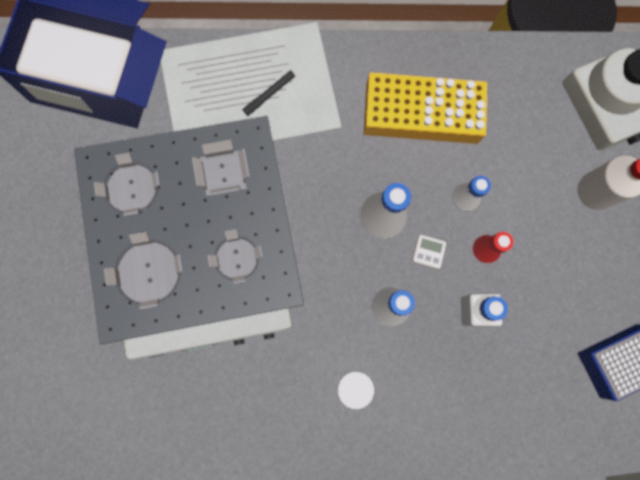

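The scene view shows four blue-capped vessels behind the shaker and a red-capped flask among them. In the top view the caps are large (397,197), small (480,186), medium (401,303), square (494,308), and the red look-alike is at (503,241). The timer is at (430,252). The clamps are large (148,272), medium (131,188), small (237,258) and square (222,171). Next I'll measure them.

```bash
cat > h.py <<'E'
import cv2,numpy as np
from scipy.spatial.transform import Rotation as Rn
def cast(c,uv,z,R=None,o=None):
    "pixels -> world points on plane z; R: camera-to-world, o: centre"
    if R is None: R=c["R"].T;o=-R@c["t"]
    f=240/np.tan(np.radians(c["vertical_fov"])/2)
    uv=np.atleast_2d(np.asarray(uv,float))
    d=np.c_[(uv[:,0]-c["cx"])/f,(uv[:,1]-c["cy"])/f,np.ones(len(uv))]@R.T
    return o+d*((z-o[2])/d[:,2])[:,None]
def proj(c,X):
    f=240/np.tan(np.radians(c["vertical_fov"])/2);p=np.atleast_2d(X)@c["R"].T+c["t"]
    return p[:,:2]/p[:,2:]*f+[c["cx"],c["cy"]]
def capholes(img):
    "blue cap: outer box and centroid of the pale disc inside"
    h=cv2.cvtColor(img,cv2.COLOR_RGB2HSV)
    m=cv2.inRange(h,(105,120,60),(125,255,255))
    cs,hi=cv2.findContours(m,cv2.RETR_CCOMP,cv2.CHAIN_APPROX_NONE);out=[]
    for i,k in enumerate(cs):
        if hi[0][i][3]>=0 and cv2.contourArea(k)>40:
            (u,v),(a,b),_=cv2.fitEllipse(k);out.append((u,v,a,b,cv2.contourArea(cs[hi[0][i][3]])))
    return out
E
python3 - <<'E'
from h import *;import pickle
d=pickle.load(open("c0.pkl","rb"));t=d["top"];s=d["scene"]
H={"L":.145,"S":.09,"M":.115,"Q":.105}
for n in("top","scene"):
    for e in capholes(d[n]["image"]):
        if e[4]<2500:
            print(n,np.round(e,1),{k:np.round(cast(d[n],e[:2],z)[0][:2]*1e3,1).tolist() for k,z in H.items()})
g=cv2.cvtColor(t["image"],cv2.COLOR_RGB2GRAY)
m=cv2.inRange(cv2.GaussianBlur(g,(3,3),0),115,190);cv2.imwrite("pics/m.png",m)
for n,(u,v),r in(("L",(148,272),24),("M",(131,188),18),("S",(237,258),15),("Q",(222,171),15)):
    sub=np.zeros_like(m);sub[v-45:v+45,u-45:u+45]=m[v-45:v+45,u-45:u+45]
    sub=cv2.morphologyEx(sub,cv2.MORPH_CLOSE,np.ones((5,5)))
    k=cv2.getStructuringElement(cv2.MORPH_ELLIPSE,(2*r+1,2*r+1)) if n!="Q" else np.ones((25,25),np.uint8)
    sub=cv2.morphologyEx(sub,cv2.MORPH_OPEN,k)
    cs=cv2.findContours(sub,0,1)[0]
    for q in cs:
        (a,b),w,_=cv2.fitEllipse(q);print(n,a,b,w,np.round(cast(t,(a,b),.088)*1e3,1),cv2.minAreaRect(q))
im=t["image"][:,:,::-1]
a=cv2.resize(im[155:345,350:530],None,fx=3,fy=3,interpolation=2)[:,:,:]
b=cv2.resize(im[120:350,70:310],(0,0),fx=1.05,fy=570/230,interpolation=2)
cv2.imwrite("pics/crop1.png",np.hstack([a,b]));print(a.shape,b.shape)
E
```

```text
top [495.8 307.8  16.8  17.2 427.5] {'L': [419.8, -318.2], 'S': [422.4, -337.9], 'M': [421.2, -328.9], 'Q': [421.7, -332.5]}
top [402.5 302.4  17.2  17.4 436. ] {'L': [429.0, -179.5], 'S': [432.2, -190.1], 'M': [430.7, -185.3], 'Q': [431.3, -187.2]}
top [397.2 195.6  18.6  19.  574. ] {'L': [590.9, -177.5], 'S': [604.6, -187.9], 'M': [598.4, -183.2], 'Q': [600.9, -185.1]}
top [481.1 184.1  13.9  14.4 282. ] {'L': [608.7, -307.7], 'S': [623.7, -326.7], 'M': [616.9, -318.1], 'Q': [619.6, -321.5]}
scene [253.4 180.6   7.2  13.3 333.5] {'L': [592.5, -175.4], 'S': [558.7, -273.4], 'M': [574.0, -228.8], 'Q': [567.9, -246.6]}
scene [322.3 176.7   5.9  11.4 229. ] {'L': [460.0, -132.2], 'S': [409.0, -224.6], 'M': [432.2, -182.6], 'Q': [422.9, -199.4]}
scene [297.2 154.    5.6  10.  622.5] {'L': [459.9, -252.0], 'S': [408.9, -359.9], 'M': [432.1, -310.9], 'Q': [422.8, -330.5]}
L 148.28091430664062 272.3878173828125 (60.93695068359375, 63.362998962402344) [[482.6 207.5  88. ]] ((148.00001525878906, 272.5000305175781), (60.10407257080078, 62.93250274658203), 45.0)
M 131.09568786621094 187.34539794921875 (45.580421447753906, 49.70210647583008) [[619.6 239.8  88. ]] ((131.0, 187.5), (47.0, 48.0), 90.0)
S 240.0262451171875 269.113525390625 (77.06493377685547, 93.69649505615234) [[486.7  64.7  88. ]] ((236.5, 263.0), (89.0, 78.0), 0.0)
Q 221.11697387695312 168.3809814453125 (54.31387710571289, 55.84873580932617) [[651.   96.9  88. ]] ((220.5, 167.5), (51.0, 51.0), 90.0)
(570, 540, 3) (570, 252, 3)
```

View pics/crop1.png

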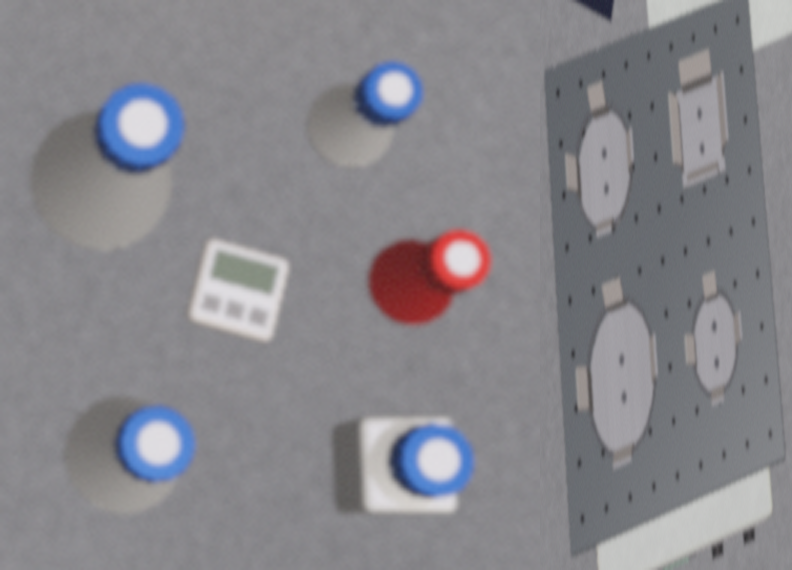

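The close crop confirms the choice. The blue caps are large (140,122), small (393,90), medium (157,443) and square (437,460), the last over a square white body. The red flask at (460,258) is the one to leave, and the timer is at (240,290). The first move turns the tool square to the world while lifting.

Emit:
drive_tool(rows="85 0 0 -12 -0.14;85 0 0 -12 -0.14;85 0 0 -12 -0.14;85 0 0 -12 -0.14;85 0 0 -12 -0.14;85 0 0 -12 -0.14;85 0 0 -12 -0.14;85 0 0 -12 -0.14;85 0 0 -12 -0.139;85 0 0 0 0")

```text
clock: 1.1
eef_pos: [0.1536, -0.4764, 0.3404]
tool_rot: [1.0, -0.0, 0.0, 0.001]
ft_force: [-0.5, -0.7, 0.8]
grip_width: 0.0849
```

Run:
```python
from workcell import bot
import numpy as np
o=bot.get_obs();c=bot.camera("wrist")
print(np.round(o["eef_pos"],4),np.round(o["tool_rot"],4),np.round(o["joint_pos"],3));print(c["vertical_fov"],c["cx"],c["cy"],np.round(c["tool_from_camera"],4))
```

```text
[ 0.1536 -0.4764  0.3404] [ 1.0e+00 -1.0e-04  3.0e-04  1.1e-03] [-1.259  0.223  0.262  1.608  0.     0.312]
64.4626578983022 319.37982244864713 239.35385972742884 [[ 1.000e+00 -5.000e-04 -1.000e-04  7.000e-04]
 [ 5.000e-04  9.611e-01  2.761e-01 -7.010e-02]
 [-1.000e-04 -2.761e-01  9.611e-01 -1.427e-01]
 [ 0.000e+00  0.000e+00  0.000e+00  1.000e+00]]
```

Emit:
drive_tool(rows="85 25 -40 0 0;85 25 -40 0 0;85 25 -40 0 0;85 25 -40 0 0;85 25 -40 0 0;85 25 -40 0 0;85 25 -40 0 0;85 25 -40 0 0;85 25 -40 0 0;85 25 -40 0 0;85 25 -40 0 0;85 25 -40 0 0")

```text
clock: 2.35
eef_pos: [0.4536, 0.0061, 0.3383]
tool_rot: [1.0, -0.001, -0.001, 0.0]
ft_force: [0.9, 0.3, 0.2]
grip_width: 0.0851
```

Emit:
drive_tool(rows="85 25 -40 10 0;85 25 -40 10 0;85 25 -40 10 0;85 25 -40 10 0;85 0 0 0 0;85 0 0 0 0;85 0 0 0 0")

```text
clock: 3.05
eef_pos: [0.5528, 0.1634, 0.299]
tool_rot: [1.0, -0.001, -0.001, 0.0]
ft_force: [0.3, -0.1, 0.4]
grip_width: 0.0852
```

```bash
cat >> h.py <<'E'
def wcam(bot):
    o=bot.get_obs();c=bot.camera("wrist");W=np.eye(4);W[:3,:3]=Rn.from_quat(o["tool_rot"]).as_matrix();W[:3,3]=o["eef_pos"]
    W=W@c["tool_from_camera"];c["R"]=W[:3,:3].T;c["t"]=-c["R"]@W[:3,3];return o,c
E
python3 - <<'E'
from workcell import bot
from h import *;import pickle
o,c=wcam(bot);print(np.round(o["eef_pos"],4),np.round(o["joint_pos"],3))
pickle.dump(c,open("w1.pkl","wb"));cv2.imwrite("pics/w1.png",c["image"][:,:,::-1])
for p in((.4826,.2075),(.6196,.2398),(.651,.097)):print(proj(c,np.array([*p,.088])))
E
```

```text
[0.5528 0.1634 0.299 ] [ 0.288  0.386  0.381  1.567 -0.     1.86 ]
[[241.83206828 159.74801717]]
[[393.9155966  122.35927829]]
[[418.10220189 272.89584849]]
```

View pics/w1.png

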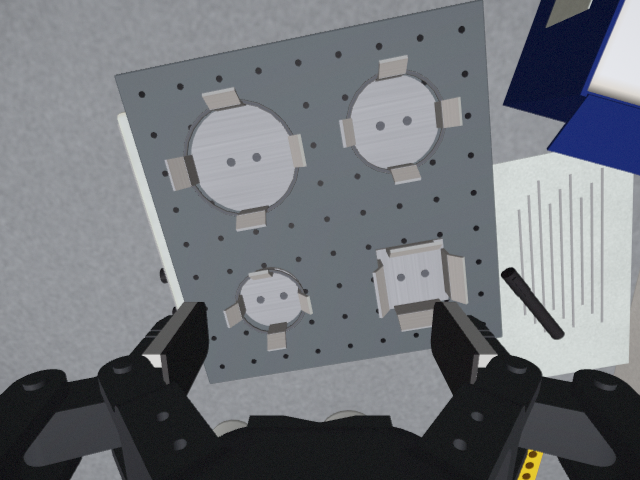

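The wrist view shows all four clamps clearly. The screw-hole midpoints on the foot plates are about: large (244,160), medium (393,124), small (272,298) and square (413,275). I'll fit the plates and holes in both views.

Run:
```python
from h import *;import pickle
c=pickle.load(open("w1.pkl","rb"));t=pickle.load(open("c0.pkl","rb"))["top"]
def refine(g,uv,w=6):
    u,v=np.round(uv).astype(int);p=g[v-w:v+w+1,u-w:u+w+1].astype(float);k=np.clip(np.median(p)-10-p,0,None)
    y,x=np.mgrid[v-w:v+w+1,u-w:u+w+1];return np.array([(k*x).sum(),(k*y).sum()])/k.sum()
g=cv2.cvtColor(c["image"],cv2.COLOR_RGB2GRAY);gt=cv2.cvtColor(t["image"],cv2.COLOR_RGB2GRAY)
H={"L":((231,162),(257,157)),"M":((380,126),(407,121)),"S":((261,300),(284,296)),"Q":((401,277),(425,273))}
for n,h in H.items():
    w=cast(c,[refine(g,x) for x in h],.088)
    tp=proj(t,w);tw=cast(t,[refine(gt,x,3) for x in tp],.088)
    d=w[1]-w[0];dt=tw[1]-tw[0]
    print(n,"wrist",np.round(w.mean(0)*1e3,1),"yaw",np.round(np.degrees(np.arctan2(d[1],d[0])),1),"top",np.round(tw.mean(0)*1e3,1),np.round(np.degrees(np.arctan2(dt[1],dt[0])),1),np.linalg.norm(d)*1e3,np.round(w*1e3,1).tolist())
hsv=cv2.cvtColor(c["image"],cv2.COLOR_RGB2LAB).astype(int)
print([hsv[y,x].tolist() for x,y in((244,180),(394,145),(272,312),(413,290),(297,150),(250,218),(340,200))])
# plate masks: lighter than platform and not finger (b channel)
m=((hsv[:,:,0]>140)&(hsv[:,:,2]<130)).astype(np.uint8)*255
cv2.imwrite("pics/m2.png",m)
for n,h in H.items():
    u,v=np.mean(h,0).astype(int);r={"L":70,"M":62,"S":45,"Q":45}[n]
    s=np.zeros_like(m);s[v-r:v+r,u-r:u+r]=m[v-r:v+r,u-r:u+r]
    s=cv2.morphologyEx(cv2.morphologyEx(s,cv2.MORPH_CLOSE,np.ones((9,9))),cv2.MORPH_OPEN,cv2.getStructuringElement(2,(31,31)))
    k=max(cv2.findContours(s,0,1)[0],key=cv2.contourArea);P=cast(c,k[:,0],.088)[:,:2]*1e3
    P=P.astype(np.float32)[:,None]
    print(n,"plate circ",np.round(cv2.fitEllipse(P),1) if 0 else [np.round(np.array(x),1).tolist() for x in cv2.fitEllipse(P)],[np.round(np.array(x),1).tolist() for x in cv2.minAreaRect(P)])
```

```text
L wrist [484.  207.9  88. ] yaw 10.4 top [482.8 207.2  88. ] 10.3 23.970681232183985 [[472.2, 205.7, 88.0], [495.8, 210.1, 88.0]]
M wrist [619.  239.4  88. ] yaw 10.4 top [617.5 238.8  88. ] 10.2 24.054188489582604 [[607.2, 237.2, 88.0], [630.9, 241.5, 88.0]]
S wrist [504.8  70.9  88. ] yaw 10.2 top [503.5  70.2  88. ] 9.5 23.9649313844819 [[493.0, 68.8, 88.0], [516.6, 73.1, 88.0]]
Q wrist [645.5  94.9  88. ] yaw 10.4 top [644.2  94.3  88. ] 10.4 23.970696999640456 [[633.7, 92.7, 88.0], [657.3, 97.0, 88.0]]
[[183, 129, 125], [180, 129, 124], [182, 129, 124], [185, 129, 125], [171, 129, 130], [160, 129, 131], [122, 126, 124]]
L plate circ [[484.2, 208.8], [97.7, 104.0], 22.0] [[483.2, 207.1], [96.5, 95.3], 61.3]
M plate circ [[619.7, 238.8], [82.3, 85.8], 107.9] [[619.6, 239.2], [79.7, 78.8], 61.3]
S plate circ [[503.8, 70.3], [60.8, 60.9], 16.6] [[503.1, 71.2], [61.0, 59.3], 8.3]
Q plate circ [[647.0, 94.0], [64.6, 82.2], 99.6] [[645.6, 95.4], [78.5, 61.0], 8.7]
```

Emit:
drive_tool(rows="85 -3 38 0 0;85 -3 38 0 0;85 -3 38 0 0;85 -3 38 0 0;85 -3 38 0 0;85 -3 38 0 0;85 -3 38 0 0;85 -3 38 0 0;85 -3 38 0 0;85 -3 38 0 0;85 -3 38 0 0;85 -3 38 0 0")

```text
clock: 4.3
eef_pos: [0.5157, -0.2944, 0.301]
tool_rot: [1.0, -0.002, 0.001, 0.001]
ft_force: [0.2, -0.9, 0.1]
grip_width: 0.0849
```

Emit:
drive_tool(rows="85 0 0 0 0;85 0 0 0 0;85 0 0 0 0")

```text
clock: 4.6
eef_pos: [0.5168, -0.2917, 0.3002]
tool_rot: [1.0, -0.0, 0.001, 0.0]
ft_force: [0.3, -0.4, 0.4]
grip_width: 0.085
```

Run:
```python
from workcell import bot
from h import *;import pickle
o,c=wcam(bot);print(np.round(o["eef_pos"],4))
pickle.dump(c,open("w2.pkl","wb"));cv2.imwrite("pics/w2.png",c["image"][:,:,::-1])
for k,p in dict(L=(.5909,-.1775,.145),S=(.6237,-.3267,.09),M=(.4307,-.1853,.115),Q=(.4217,-.3325,.105)).items():
    q=proj(c,np.array(p))[0]
    for e in capholes(c["image"]):
        if np.hypot(*(np.array(e[:2])-q))<25: print(k,np.round(q),np.round(e,1),np.round(cast(c,e[:2],p[2])*1e3,1))
```

```text
[ 0.5168 -0.2917  0.3002]
L [421.  66.] [ 423.    65.1   33.9   38.2 3145. ] [[ 592.3 -176.8  145. ]]
S [429. 243.] [430.2 242.5  18.9  20.3 973.5] [[ 624.8 -326.4   90. ]]
M [211.  83.] [ 212.3   81.9   27.6   30.3 1985.5] [[ 432.  -184.5  115. ]]
Q [217. 254.] [ 217.9  253.2   22.9   24.6 1401. ] [[ 422.9 -332.   105. ]]
```

View pics/w2.png

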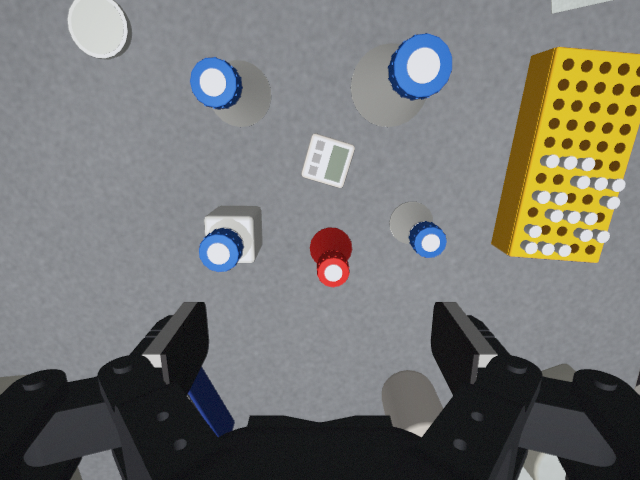

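The wrist view shows the four blue caps at large (423,65), small (430,242), medium (212,82) and square (218,253). The red flask is at (333,272) and the timer at (328,160). The wrist and top readings differ by a constant (1.2, 0.6) mm, which is within calibration. I'll start with the small flask.

Emit:
drive_tool(rows="70 22 7 20 0;70 22 7 20 0;70 22 7 20 0;70 22 7 20 0;70 19 7 20 0;70 0 0 30 0;70 0 0 30 0;70 0 0 30 0;70 0 0 20 0;70 0 0 0 0;70 0 0 0 0")

```text
clock: 5.75
eef_pos: [0.6248, -0.3258, 0.0899]
tool_rot: [1.0, 0.001, -0.0, -0.0]
ft_force: [0.3, -0.6, 0.8]
grip_width: 0.0702
```

Emit:
drive_tool(rows="70 0 0 17 0;70 0 0 17 0;70 0 0 0 0;0 0 0 0 0;0 0 0 0 0;0 0 0 0 0;0 0 0 0 0;0 0 0 0 0;0 0 0 0 0;0 0 0 0 0")

```text
clock: 6.75
eef_pos: [0.6254, -0.3275, 0.0575]
tool_rot: [1.0, -0.0, 0.001, 0.001]
ft_force: [-0.5, 0.8, 5.0]
grip_width: 0.0304
```

Emit:
drive_tool(rows="0 0 0 -10 0;0 0 0 -30 0;0 0 0 -40 0;0 0 0 -40 0;0 0 0 -40 0;0 0 0 -40 0;0 0 0 0 0;0 0 0 0 0;0 0 0 0 0")

```text
clock: 7.65
eef_pos: [0.6238, -0.3266, 0.2537]
tool_rot: [1.0, -0.0, -0.001, -0.001]
ft_force: [-1.2, -0.4, -1.4]
grip_width: 0.0306
```

Run:
```python
from workcell import bot
from h import *
o,c=wcam(bot);print(np.round(o["eef_pos"],4),o["ft_force"].round(2),o["grip_width"]);cv2.imwrite("pics/w3.png",c["image"][:,:,::-1])
print(np.round(capholes(c["image"]),1))
```

```text
[ 0.6238 -0.3266  0.2537] [-1.2  -0.39 -1.41] 0.030567304895411627
[[ 319.7  350.5   49.4   55.3 8184.5]
 [  65.1  229.6   25.4   30.2 2309.5]]
```

View pics/w3.png

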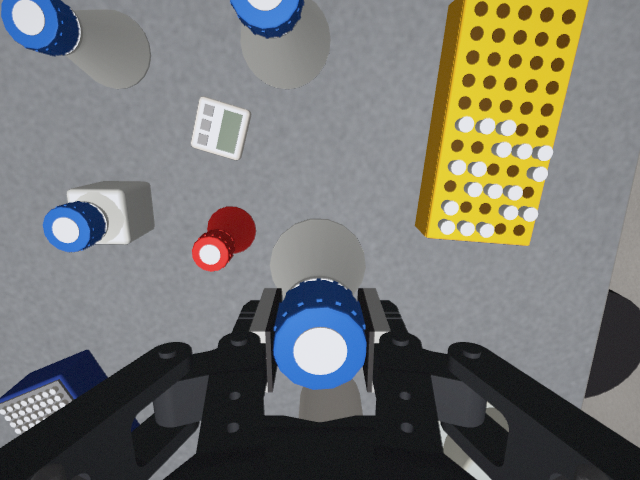

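The picture shows the small flask held upright, its cap centred between the pads at (320,350). The red flask and the timer are undisturbed. I'll carry it to the small clamp.

Emit:
drive_tool(rows="0 -6 -20 0 0;0 -12 -38 0 0;0 -12 -38 0 0;0 -12 -38 0 0;0 -12 -38 0 0;0 -12 -38 0 0;0 -12 -38 0 0;0 -12 -38 0 0;0 -12 -38 0 0;0 -12 -38 0 0;0 -12 -38 0 0;0 6 3 0 0")

```text
clock: 8.9
eef_pos: [0.5014, 0.0742, 0.254]
tool_rot: [1.0, 0.004, -0.002, -0.001]
ft_force: [-0.1, -0.6, -0.9]
grip_width: 0.0307
```

Emit:
drive_tool(rows="0 0 0 0 0;0 0 0 0 0;0 0 0 0 0;0 0 0 0 0")

```text
clock: 9.3
eef_pos: [0.5045, 0.069, 0.255]
tool_rot: [1.0, -0.001, -0.0, 0.0]
ft_force: [0.1, 0.4, -0.3]
grip_width: 0.0308
```

```bash
cat > m.py <<'E'
from workcell import bot
import numpy as np,sys
P=[];F=[]
for i in range(1):
    o=bot.get_obs();P.append(o["eef_pos"]);F.append(o["ft_force"])
print(np.round(np.mean(P,0)*1e3,1),np.round(o["joint_pos"],4).tolist())
E
python3 m.py; python3 m.py
```

```text
[504.5  69.  255. ] [0.136, 0.2507, 0.0798, 1.4005, -0.0, 1.7088]
[504.5  69.  255. ] [0.136, 0.2507, 0.0798, 1.4005, -0.0, 1.7088]
```

Emit:
drive_tool(rows="0 0 0 20 0;0 0 0 20 0;0 0 0 20 0;0 0 0 10 0;0 0 0 10 0;0 0 0 10 0;0 0 0 5 0;0 0 0 5 0;0 0 0 5 0;0 0 0 5 0;0 0 0 0 0;0 0 0 0 0")

```text
clock: 10.5
eef_pos: [0.5047, 0.0702, 0.1456]
tool_rot: [1.0, 0.0, 0.0, -0.0]
ft_force: [-0.1, 1.2, 0.9]
grip_width: 0.0304
```

Emit:
drive_tool(rows="0 0 0 1 0;0 0 0 0.5 0;0 0 0 0.5 0;0 0 0 0 0;0 0 0 0 0")

```text
clock: 11.0
eef_pos: [0.5047, 0.0703, 0.1455]
tool_rot: [1.0, 0.0, 0.001, -0.0]
ft_force: [-4.1, 0.2, 11.6]
grip_width: 0.0307
```

Contact is 11.6 N at the expected height. I'll release and rise, then check.

Emit:
drive_tool(rows="34 0 0 0 0;40 0 0 0 0;60 0 0 0 0;60 0 0 0 0;60 0 0 -10 0;60 0 0 -20 0;60 0 0 -30 0;60 0 0 -40 0;60 0 0 -42 0;60 0 0 0 0;60 0 0 0 0;60 0 0 0 0")

```text
clock: 12.2
eef_pos: [0.5038, 0.07, 0.2845]
tool_rot: [1.0, -0.0, -0.001, 0.0]
ft_force: [-0.3, -0.8, 1.3]
grip_width: 0.0596
```

Run:
```python
from workcell import bot
from h import *
o,c=wcam(bot);print(np.round(o["eef_pos"],4),o["ft_force"].round(2));cv2.imwrite("pics/w4.png",c["image"][:,:,::-1])
for e in capholes(c["image"]): print(np.round(e,1),np.round(cast(c,e[:2],.178)*1e3,1))
t=bot.camera("top")
for e in capholes(t["image"]): print("top",np.round(e,1),np.round(cast(t,e[:2],.178)*1e3,1))
```

```text
[0.5038 0.07   0.2845] [-0.31 -0.83  1.27]
[ 319.3  235.5   27.    27.8 1802.5] [[504.2  71.3 178. ]]
top [495.8 307.9  16.2  16.9 438.5] [[ 418.2 -306.4  178. ]]
top [402.3 302.4  17.   17.3 448. ] [[ 427. -173.  178.]]
top [397.1 195.7  18.   19.  584. ] [[ 582.4 -171.   178. ]]
```

View pics/w4.png

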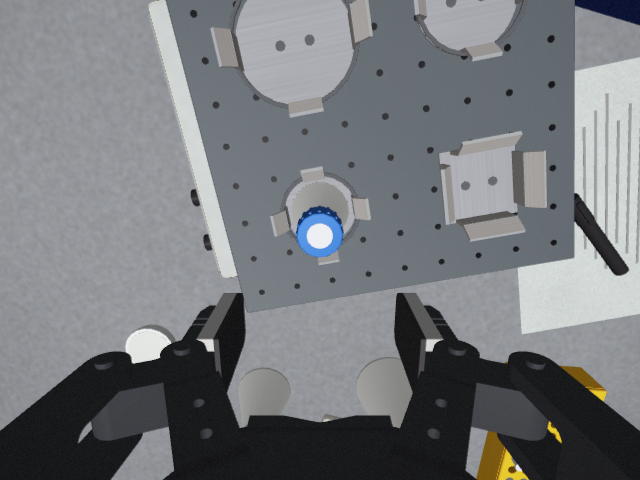

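The picture shows the small flask standing centred in its clamp, cap at (319,235), measured (504.2, 71.3) against the clamp's (504.8, 70.9). The medium flask is next.

Emit:
drive_tool(rows="72 -5 18 0 0;72 -10 36 0 0;72 -10 36 0 0;72 -10 36 0 0;72 -10 36 0 0;72 -10 36 0 0;72 -10 36 0 0;72 -7 21 10 0;72 0 0 30 0;72 0 0 40 0;72 0 0 40 0;72 0 0 0 0")

```text
clock: 13.5
eef_pos: [0.427, -0.1828, 0.1591]
tool_rot: [1.0, -0.0, -0.007, -0.003]
ft_force: [-1.0, -0.1, 0.3]
grip_width: 0.0721
```

Emit:
drive_tool(rows="72 0 0 0 0;72 0 0 30 0;72 0 0 30 0;72 0 0 24 0;72 0 0 0 0;0 0 0 0 0;0 0 0 0 0;0 0 0 0 0;0 0 0 0 0;0 0 0 0 0;0 0 0 0 0")

```text
clock: 14.6
eef_pos: [0.434, -0.1857, 0.0838]
tool_rot: [1.0, -0.0, 0.002, 0.001]
ft_force: [-1.4, 0.1, 5.9]
grip_width: 0.0364
```

Emit:
drive_tool(rows="0 0 0 -10 0;0 0 0 -30 0;0 0 0 -40 0;0 0 0 -40 0;0 0 0 -40 0;0 0 0 -44 0;0 0 0 0 0;0 0 0 0 0")

```text
clock: 15.4
eef_pos: [0.4331, -0.1852, 0.2875]
tool_rot: [1.0, -0.0, 0.002, 0.001]
ft_force: [-0.2, 0.3, -2.2]
grip_width: 0.0366
```

Emit:
drive_tool(rows="0 8 -20 0 0;0 16 -36 0 0;0 16 -36 0 0;0 16 -36 0 0;0 16 -36 0 0;0 16 -36 0 0;0 16 -36 0 0;0 16 -36 0 0;0 16 -36 0 0;0 16 -36 0 0;0 16 -36 0 0;0 16 -36 0 0")

```text
clock: 16.6
eef_pos: [0.6159, 0.2324, 0.2834]
tool_rot: [1.0, 0.0, -0.002, 0.001]
ft_force: [1.1, -0.3, -0.8]
grip_width: 0.0364
```

Emit:
drive_tool(rows="0 2 -8 0 0;0 0 0 0 0;0 0 0 0 0;0 0 0 0 0;0 0 0 0 0")

```text
clock: 17.1
eef_pos: [0.6182, 0.2376, 0.2861]
tool_rot: [1.0, -0.001, 0.0, -0.0]
ft_force: [-0.1, -0.4, -1.2]
grip_width: 0.0366
```

Run:
```python
from workcell import bot
from h import *
o,c=wcam(bot);print(np.round(o["eef_pos"],4),o["ft_force"].round(2),o["joint_pos"].round(3));cv2.imwrite("pics/w5.png",c["image"][:,:,::-1])
print(np.round(capholes(c["image"]),1))
```

```text
[0.6182 0.2376 0.2861] [-0.13 -0.38 -1.2 ] [ 0.367  0.586  0.665  1.65  -0.     1.94 ]
[[  320.1   348.7    57.8    64.7 10818.5]]
```

View pics/w5.png

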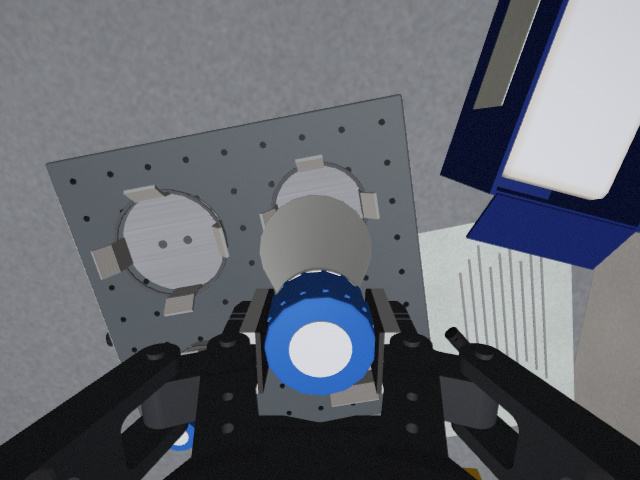

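The picture shows the medium flask held upright above the medium clamp, cap at (320,349). I'll lower it.

Emit:
drive_tool(rows="0 0 0 20 0;0 0 0 20 0;0 0 0 20 0;0 0 0 10 0;0 0 0 10 0;0 0 0 10 0;0 0 0 10 0;0 0 0 5 0;0 0 0 5 0;0 0 0 4 0;0 0 0 0 0;0 0 0 0 0")

```text
clock: 18.35
eef_pos: [0.6187, 0.2394, 0.172]
tool_rot: [1.0, 0.0, 0.001, -0.0]
ft_force: [-1.4, -0.5, 1.5]
grip_width: 0.0368
```

Emit:
drive_tool(rows="0 0 0 1 0;0 0 0 0.5 0;0 0 0 0.5 0;0 0 0 0 0;0 0 0 0 0")

```text
clock: 18.85
eef_pos: [0.6186, 0.2396, 0.1719]
tool_rot: [1.0, 0.0, 0.001, -0.001]
ft_force: [-3.5, -0.5, 9.0]
grip_width: 0.0365
```

Emit:
drive_tool(rows="39 0 0 0 0;45 0 0 0 0;65 0 0 0 0;65 0 0 0 0;65 0 0 -10 0;65 0 0 -20 0;65 0 0 -30 0;65 0 0 -30 0;65 0 0 -31 0;78 0 0 0 0;78 0 0 0 0;78 0 0 0 0")

```text
clock: 20.05
eef_pos: [0.618, 0.2389, 0.2893]
tool_rot: [1.0, -0.0, -0.001, 0.0]
ft_force: [-0.2, -0.3, 0.3]
grip_width: 0.0779
```

Run:
```python
from workcell import bot
from h import *
o,c=wcam(bot);print(np.round(o["eef_pos"],4),o["ft_force"].round(2));cv2.imwrite("pics/w6.png",c["image"][:,:,::-1])
for e in capholes(c["image"]): print(np.round(e,1),np.round(cast(c,e[:2],.203)*1e3,1))
```

```text
[0.618  0.2389 0.2893] [-0.18 -0.35  0.29]
[ 316.4  243.5   33.6   35.  2921. ] [[616.6 240.4 203. ]]
```

Emit:
drive_tool(rows="80 -1 18 0 0;80 -2 35 0 0;80 -2 35 0 0;80 -2 35 0 0;80 -3 35 0 0;80 -2 35 0 0;80 -3 35 0 0;80 -2 35 0 0;80 -3 35 0 0;80 -2 35 0 0;80 -2 35 0 0;80 -2 35 0 0")

```text
clock: 21.3
eef_pos: [0.5914, -0.1651, 0.2888]
tool_rot: [1.0, -0.0, -0.001, -0.0]
ft_force: [1.9, -0.1, 0.6]
grip_width: 0.0797
```

Emit:
drive_tool(rows="80 0 13 0 0;80 0 0 0 0;80 0 0 30 0;80 0 0 40 0;80 0 0 40 0;80 0 0 0 0;80 0 0 30 0;80 0 0 20 0;80 0 0 19 0;80 0 0 0 0;80 0 0 0 0")

```text
clock: 22.4
eef_pos: [0.5934, -0.1763, 0.113]
tool_rot: [1.0, 0.001, 0.001, 0.0]
ft_force: [-0.0, -0.1, 0.5]
grip_width: 0.0798
```

Emit:
drive_tool(rows="0 0 0 0 0;0 0 0 0 0;0 0 0 0 0;0 0 0 0 0;0 0 0 0 0;0 0 0 0 0;0 0 0 -10 0;0 0 0 -30 0;0 0 0 -40 0;0 0 0 -40 0;0 0 0 -40 0;0 0 0 -40 0")

```text
clock: 23.6
eef_pos: [0.5918, -0.1768, 0.3131]
tool_rot: [1.0, -0.0, -0.0, -0.0]
ft_force: [1.8, -1.0, -2.0]
grip_width: 0.0419
```

Emit:
drive_tool(rows="0 0 0 0 0;0 0 0 0 0;0 0 0 0 0")

```text
clock: 23.9
eef_pos: [0.5916, -0.1767, 0.3095]
tool_rot: [1.0, -0.0, -0.002, -0.001]
ft_force: [0.3, -0.0, -2.0]
grip_width: 0.0415
```

Run:
```python
from workcell import bot
from h import *
o,c=wcam(bot);print(np.round(o["eef_pos"],4),o["ft_force"].round(2),o["joint_pos"].round(3));cv2.imwrite("pics/w7.png",c["image"][:,:,::-1])
print(np.round(capholes(c["image"]),1))
```

```text
[ 0.5916 -0.1767  0.3095] [ 0.3  -0.02 -1.96] [-0.29   0.483  0.557  1.648  0.     1.281]
[[  319.7   352.1    65.2    73.5 13521.5]]
```

View pics/w6.png

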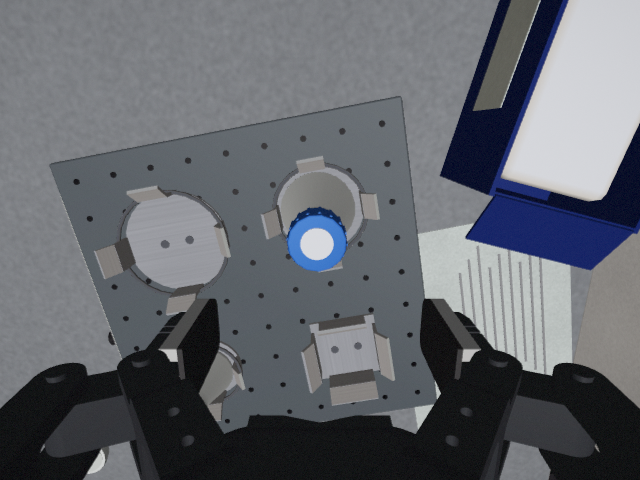

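The medium flask stands inside all four fingers of its clamp, cap at (316,243), tipped less than 2.5 mm. The large flask is held with its cap at (320,352). I'll carry it higher, to pass over the small one.

Emit:
drive_tool(rows="0 -5 -15 -30 0;0 -10 -37 0 0;0 -10 -37 0 0;0 -10 -37 0 0;0 -10 -37 0 0;0 -10 -37 0 0;0 -10 -37 0 0;0 -10 -37 0 0;0 -10 -37 0 0;0 -10 -37 0 0;0 -10 -37 0 0;0 -4 0 0 0")

```text
clock: 25.15
eef_pos: [0.4815, 0.2119, 0.339]
tool_rot: [1.0, 0.003, -0.002, -0.0]
ft_force: [-0.4, -1.2, -1.7]
grip_width: 0.0414
```

Emit:
drive_tool(rows="0 0 0 0 0;0 0 0 0 0;0 0 0 0 0;0 0 0 20 0;0 0 0 20 0;0 0 0 20 0;0 0 0 0 0;0 0 0 0 0")

```text
clock: 25.95
eef_pos: [0.4836, 0.2072, 0.2815]
tool_rot: [1.0, -0.001, -0.0, 0.0]
ft_force: [0.5, -0.3, -1.2]
grip_width: 0.0415
```

Run:
```python
from workcell import bot
from h import *
o,c=wcam(bot);print(np.round(o["eef_pos"],4),o["ft_force"].round(2),o["joint_pos"].round(3));cv2.imwrite("pics/w8.png",c["image"][:,:,::-1])
print(np.round(capholes(c["image"]),1))
```

```text
[0.4836 0.2072 0.2815] [ 0.48 -0.3  -1.24] [ 0.405  0.279  0.186  1.478 -0.     1.977]
[[  319.7   352.2    65.2    73.5 13930. ]
 [  546.6   195.     34.8    40.9  4125.5]]
```

View pics/w8.png

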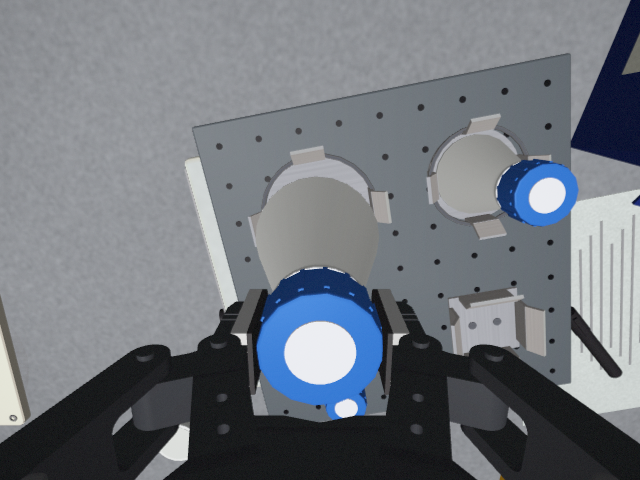

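The large flask hangs upright over the large clamp, cap at (320,352). The medium flask stands inside its fingers at (547,195). I'll lower it.

Emit:
drive_tool(rows="0 0 0 15 0;0 0 0 15 0;0 0 0 10 0;0 0 0 10 0;0 0 0 10 0;0 0 0 10 0;0 0 0 5 0;0 0 0 5 0;0 0 0 0 0;0 0 0 0 0")

```text
clock: 27.0
eef_pos: [0.4836, 0.2082, 0.2015]
tool_rot: [1.0, 0.0, 0.0, -0.0]
ft_force: [0.3, -1.0, -1.8]
grip_width: 0.0417
```

Emit:
drive_tool(rows="0 0 0 1 0;0 0 0 0.5 0;0 0 0 0.5 0;0 0 0 0 0;0 0 0 0 0")

```text
clock: 27.5
eef_pos: [0.4836, 0.2085, 0.2011]
tool_rot: [1.0, 0.0, 0.001, -0.001]
ft_force: [-2.5, -0.3, 7.8]
grip_width: 0.0416
```

Emit:
drive_tool(rows="44 0 0 0 0;50 0 0 0 0;70 0 0 0 0;70 0 0 0 0;70 0 0 -10 0;70 0 0 -20 0;70 0 0 -30 0;70 0 0 -30 0;70 0 0 -30 0;70 0 0 0 0;70 0 0 0 0;70 0 0 0 0")

```text
clock: 28.7
eef_pos: [0.4829, 0.2079, 0.3185]
tool_rot: [1.0, -0.0, -0.001, 0.0]
ft_force: [-0.5, -0.1, -0.6]
grip_width: 0.0698
```

```bash
python3 - <<'E'
from workcell import bot
from h import *;import pickle
o,c=wcam(bot);print(np.round(o["eef_pos"],4),o["ft_force"].round(2));cv2.imwrite("pics/w9.png",c["image"][:,:,::-1])
for e in capholes(c["image"]): print(np.round(e,1),np.round(cast(c,e[:2],.233)*1e3,1))
# bottle yaw: bright body top face z=.062
for n,c,roi in(("wrist",pickle.load(open("w2.pkl","rb")),(190,200,270,280)),("top",pickle.load(open("c0.pkl","rb"))["top"],(462,285,515,335))):
    g=c["image"].min(2);x0,y0,x1,y1=roi;m=np.zeros_like(g);m[y0:y1,x0:x1]=(g[y0:y1,x0:x1]>188)*255
    m=cv2.morphologyEx(m,cv2.MORPH_OPEN,np.ones((3,3)))
    k=max(cv2.findContours(m,0,1)[0],key=cv2.contourArea)
    P=cast(c,k[:,0],.062)[:,:2]*1e3;r=cv2.minAreaRect(P.astype(np.float32));print(n,[np.round(np.array(x),1).tolist() for x in r])
    for ax in(0,1):
        for s in(-1,1):
            q=P[:,ax]*s;oth=P[:,1-ax];lo,hi=oth.min(),oth.max()
            sel=(q>q.max()-6)&(oth>lo+8)&(oth<hi-8)
            if sel.sum()>5:
                f=cv2.fitLine(P[sel].astype(np.float32),cv2.DIST_HUBER,0,.01,.01).ravel();print(ax,s,sel.sum(),np.round(np.degrees(np.arctan2(f[1],f[0])),1),np.round(f[2:],1))
    x=cv2.resize(c["image"][y0-15:y1+15,x0-15:x1+15,::-1],(390,390),interpolation=2);mm=cv2.resize(m[y0-15:y1+15,x0-15:x1+15],(390,390));cv2.imwrite(f"pics/b_{n}.png",np.hstack([x,cv2.merge([mm]*3)]))
E
python3 -c "
import cv2,numpy as np
a=cv2.resize(cv2.imread('pics/b_wrist.png'),(780,300)) if 0 else cv2.resize(cv2.imread('pics/b_wrist.png'),(600,300));b=cv2.resize(cv2.imread('pics/b_top.png'),(600,300))
cv2.imwrite('pics/b.png',np.vstack([a,b]))"
```

```text
[0.4829 0.2079 0.3185] [-0.47 -0.13 -0.6 ]
[ 343.3  378.5   19.3   22.  1311.5] [[500.1 111.5 233. ]]
[ 317.8  245.2   38.1   39.6 3681. ] [[482.4 208.6 233. ]]
[ 516.2  187.3   30.5   34.8 2984. ] [[601.5 244.9 233. ]]
wrist [[423.6, -331.5], [48.8, 48.9], 89.9]
0 -1 14 -83.2 [ 400.  -321.2]
0 1 30 -88.7 [ 447.5 -332.9]
1 -1 13 -15.1 [ 435.3 -355.1]
1 1 32 -0.1 [ 424.4 -307.1]
top [[406.6, -331.4], [47.3, 17.7], 89.4]
0 -1 30 -86.5 [ 398.4 -331. ]
```

View pics/b.png

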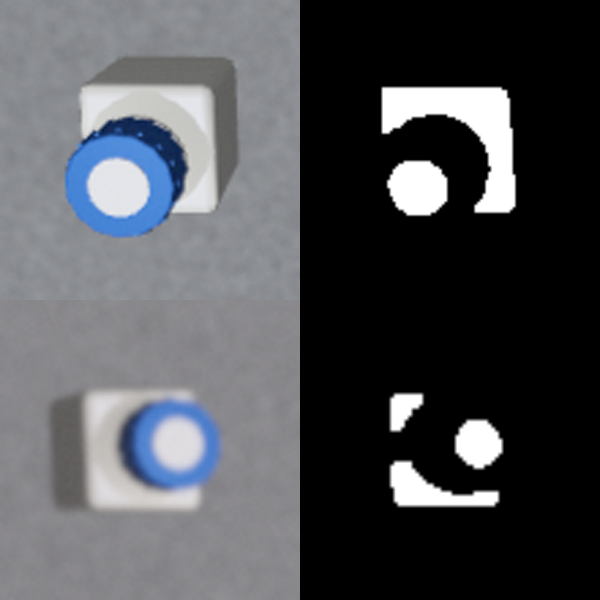

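In the top crop row the bottle's visible edges run along x (-0.1°) and close to y (1.3° off), so its yaw is about 0.7° against the clamp's 10.4°. That means a turn of 0.17 rad during the carry. The large flask is home at (482.4, 208.6) against the clamp's (484.0, 207.9). The bottle is next.

Emit:
drive_tool(rows="74 -4 20 0 0;74 -4 40 0 0;74 -4 40 0 0;74 -4 40 0 0;74 -4 40 0 0;74 -4 40 0 0;74 -4 40 0 0;74 -4 40 0 0;74 -4 40 0 0;74 -4 40 0 0;74 -4 40 0 0;74 -4 40 0 0")

```text
clock: 29.95
eef_pos: [0.4344, -0.2532, 0.3181]
tool_rot: [1.0, -0.0, -0.001, -0.001]
ft_force: [0.7, -0.9, 0.9]
grip_width: 0.0743
```

Emit:
drive_tool(rows="74 -4 40 0 0;74 -4 40 0 0;74 -5 0 10 0;74 0 0 20 0;74 0 0 40 0;74 0 0 40 0;74 0 0 40 0;74 0 0 40 0;74 0 0 0 0;74 0 0 0 0;74 0 0 0 0")

```text
clock: 31.05
eef_pos: [0.4236, -0.3329, 0.1314]
tool_rot: [1.0, -0.0, 0.001, 0.001]
ft_force: [-0.2, -0.1, 0.3]
grip_width: 0.0741
```

Emit:
drive_tool(rows="74 0 0 20 0;74 0 0 20 0;74 0 0 18 0;74 0 0 0 0;0 0 0 0 0;0 0 0 0 0;0 0 0 0 0;0 0 0 0 0;0 0 0 0 0;0 0 0 0 0")

```text
clock: 32.05
eef_pos: [0.4235, -0.3329, 0.0735]
tool_rot: [1.0, -0.0, 0.001, 0.001]
ft_force: [-0.7, -0.0, 6.5]
grip_width: 0.0366
```

Emit:
drive_tool(rows="0 0 0 -10 0;0 0 0 -30 0;0 0 0 -40 0;0 0 0 -40 0;0 0 0 -40 0;0 0 0 -40 0;0 0 0 0 0;0 0 0 0 0;0 0 0 0 0")

```text
clock: 32.95
eef_pos: [0.4217, -0.3313, 0.2702]
tool_rot: [1.0, 0.0, -0.001, -0.001]
ft_force: [-0.2, -0.2, -1.2]
grip_width: 0.0361
```

Run:
```python
from workcell import bot
from h import *
o,c=wcam(bot);print(np.round(o["eef_pos"],4),o["ft_force"].round(2),o["joint_pos"].round(3));cv2.imwrite("pics/w10.png",c["image"][:,:,::-1])
print(np.round(capholes(c["image"]),1))
```

```text
[ 0.4217 -0.3313  0.2702] [-0.2  -0.21 -1.23] [-0.666  0.304  0.19   1.46   0.     0.905]
[[  319.7   349.8    57.8    65.  11374. ]]
```

View pics/w10.png

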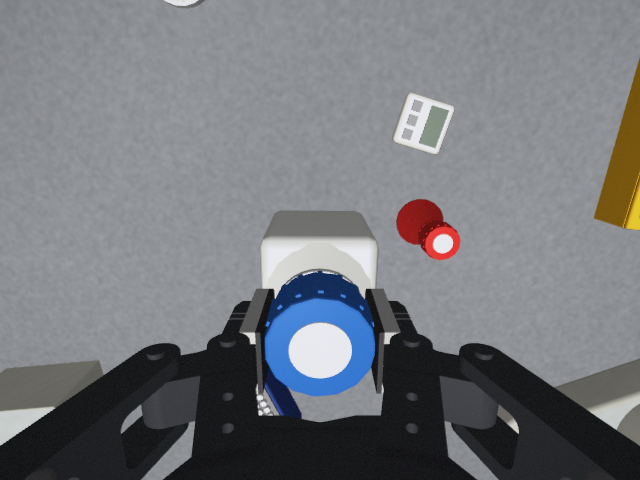

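The bottle is held square in the jaws, its front edge level from (262,238) to (377,238). The red flask at (440,243) and the timer at (425,123) are untouched. I'll carry it over, then turn it.

Emit:
drive_tool(rows="0 8 -17 0 0;0 20 -38 0 0;0 20 -38 0 0;0 20 -38 0 0;0 20 -38 0 0;0 20 -38 0 0;0 20 -38 0 0;0 20 -38 0 0;0 20 -38 0 0;0 20 -38 0 0;0 20 -38 0 0;0 15 -30 0 0")

```text
clock: 34.2
eef_pos: [0.6453, 0.0975, 0.2687]
tool_rot: [1.0, 0.001, -0.002, 0.0]
ft_force: [0.1, -0.9, -1.3]
grip_width: 0.0365
```

Emit:
drive_tool(rows="0 0 0 0 0;0 0 0 0 -0.08;0 0 0 0 -0.095;0 0 0 20 0;0 0 0 20 0;0 0 0 0 0;0 0 0 0 0;0 0 0 0 0")

```text
clock: 35.0
eef_pos: [0.6456, 0.0947, 0.2322]
tool_rot: [0.996, 0.087, 0.0, 0.0]
ft_force: [0.9, 0.2, -1.1]
grip_width: 0.0367
```

Run:
```python
from workcell import bot
from h import *
o,c=wcam(bot);print(np.round(o["eef_pos"],4),o["tool_rot"].round(4),o["joint_pos"].round(3));cv2.imwrite("pics/w11.png",c["image"][:,:,::-1])
print(np.round(capholes(c["image"]),1))
```

```text
[0.6456 0.0947 0.2322] [9.962e-01 8.720e-02 5.000e-04 0.000e+00] [ 0.146  0.558  0.482  1.493 -0.     1.542]
[[  319.7   349.7    57.7    65.  10846. ]
 [   55.3   260.8    30.4    36.7  3698.5]]
```

View pics/w11.png

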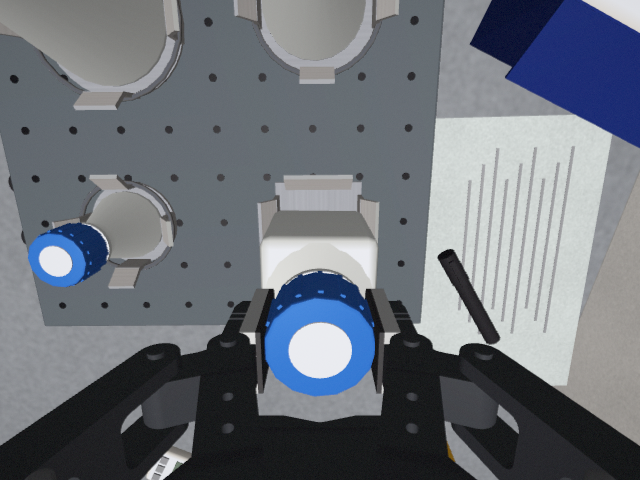

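The bottle is square to the square clamp's walls and centred between them (262 to 377). The other three vessels stand in their clamps. I'll lower it.

Emit:
drive_tool(rows="0 0 0 15 0;0 0 0 15 0;0 0 0 10 0;0 0 0 10 0;0 0 0 10 0;0 0 0 5 0;0 0 0 5 0;0 0 0 0 0;0 0 0 0 0")

```text
clock: 35.95
eef_pos: [0.6457, 0.0952, 0.1617]
tool_rot: [0.996, 0.087, 0.0, -0.0]
ft_force: [-0.3, 0.4, 0.3]
grip_width: 0.0362
```

Emit:
drive_tool(rows="0 0 0 1 0;0 0 0 0.5 0;0 0 0 0.5 0;0 0 0 0 0;0 0 0 0 0")

```text
clock: 36.45
eef_pos: [0.6456, 0.0953, 0.1615]
tool_rot: [0.996, 0.087, 0.001, -0.0]
ft_force: [-2.7, 0.1, 8.1]
grip_width: 0.0364
```

Emit:
drive_tool(rows="39 0 0 0 0;45 0 0 0 0;65 0 0 0 0;65 0 0 0 0;65 0 0 -10 0;65 0 0 -20 0;65 0 0 -30 0;65 0 0 -40 0;65 0 0 -40 0;65 0 0 -40 0;65 0 0 -40 0;65 0 0 0 0")

```text
clock: 37.65
eef_pos: [0.647, 0.0953, 0.388]
tool_rot: [0.996, 0.087, 0.008, -0.0]
ft_force: [0.7, -1.3, 0.7]
grip_width: 0.0649
```

Emit:
drive_tool(rows="65 -30 -10 -20 0;65 -30 -10 -20 0;65 -20 -10 -20 0;65 0 0 0 0;65 0 0 0 0;65 0 0 0 0;65 0 0 0 0")

```text
clock: 38.35
eef_pos: [0.5619, 0.1105, 0.4373]
tool_rot: [0.996, 0.087, -0.002, 0.0]
ft_force: [-0.8, -0.3, 0.3]
grip_width: 0.0649
```

Run:
```python
from workcell import bot
from h import *
o,c=wcam(bot);print(np.round(o["eef_pos"],4),o["ft_force"].round(2))
C=dict(L=(484,207.9,233),M=(619,239.4,203),S=(504.8,70.9,178),Q=(645.5,94.9,193))
t=bot.camera("top");s=bot.camera("scene")
for n,q in(("wrist",c),("top",t),("scene",s)):
    for e in capholes(q["image"]):
        for k,p in C.items():
            w=cast(q,e[:2],p[2]/1e3)[0]*1e3
            if np.hypot(*(w[:2]-p[:2]))<12: print(n,k,np.round(e[:2]),"off clamp mm",np.round(w[:2]-p[:2],1))
a=cv2.resize(s["image"][120:420,180:520,::-1],(500,441));b=cv2.resize(c["image"][:,:,::-1],(300,225))
im=np.zeros((441,800,3),np.uint8);im[:,:500]=a;im[:225,500:]=b;im[225:,500:]=cv2.resize(t["image"][140:400,300:560,::-1],(300,216));cv2.imwrite("pics/end.png",im)
```

```text
[0.5619 0.1105 0.4373] [-0.76 -0.28  0.33]
wrist Q [395. 228.] off clamp mm [-0.6  1.2]
wrist S [261. 224.] off clamp mm [-0.6  0.7]
wrist L [247.  80.] off clamp mm [-1.6  1. ]
wrist M [403.  74.] off clamp mm [-2.2  1.6]
top S [230. 250.] off clamp mm [-1.9 -0. ]
top Q [213. 152.] off clamp mm [-1.9  0.4]
scene M [354. 290.] off clamp mm [-2.3  2.8]
scene Q [285. 240.] off clamp mm [-0.3  2.8]
scene L [428. 229.] off clamp mm [-1.3  2.5]
scene S [358. 217.] off clamp mm [-0.6  2. ]
```

View pics/end.png

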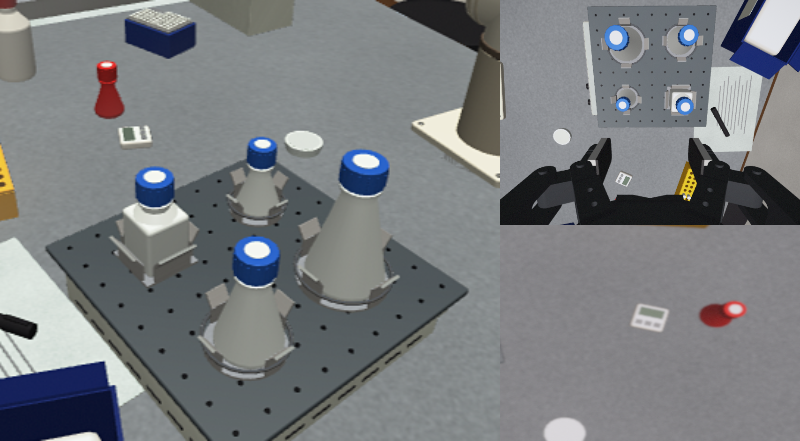

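The scene view shows all four vessels upright inside their own clamps, with the caps 0.6 to 2.7 mm off the clamp centres by the wrist camera. The timer and the red flask are where they were, and the gripper is clear. I'm handing in.

```bash
python3 -c "
from workcell import bot
print(bot.job_done())"
```

```text
the job is handed in; nothing more can be done
None
```

I carried the small, medium and large flasks and the square bottle from the bench to the shaker. Each was lowered into its own clamp until it touched the foot plate, with a wrist force of 8–12 N, and only then released. I turned the bottle 0.175 rad to match its clamp. The last clock reading was about 38 s, against the limit of 122 s.

**Last checks:**
- **Seating:** all four vessels look upright and inside their clamps, and each made contact at the height expected for a vessel on the foot plate.
- **Centring:** the wrist camera put the caps 0.9 mm (small), 1.3 mm (square), 1.9 mm (large) and 2.7 mm (medium) off the clamp centres. The medium cap was centred while held and was about 2 mm off after release, but its base still stands inside the fingers.
- **Camera disagreement:** the scene camera gave offsets up to 1.6 mm larger than the wrist camera. In the last check the top camera gave readings only for the small flask and the bottle, both about 1.9 mm off centre. I put these differences down to camera calibration.
- **Other objects:** by eye, the timer and the red flask look unmoved; I did not measure their positions again. The gripper was clear of everything at hand-in.

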